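# Close and latch the service hatch of a battery unit

### The job

The battery unit has been serviced and its hatch left ajar. Push the hatch shut, then hook the latch's wire loop over the keeper on the hatch, and press the latch lever down past centre until it lies flat and holds by itself. Leave the loose things lying around the unit where they are.

Things in the scene. Friction and masses are not known exactly. Their poses are not given: they have to be found in the camera images.
- unit: Battery unit, fixed: grey box 280 mm wide (y), 205 mm high, in a tube frame. Origin on the table under the latch pivot's foot. x points away from the robot side, z up. Its front slopes 35 deg from level, rising along +x, and starts 70 mm on the -x side of the origin.
- latch_pivot (a point): Slope frame: x up the slope (away from the robot), y along the pivot (level), z square out of the slope. Origin: the lever's pivot on the front's centre line, 24 mm out from the sloped surface. Angles named below are measured in this x-z plane, from +x towards +z.
- guard_bar (a point): Middle of the level guard tube, 16 mm thick, 310 mm long, parallel to the pivot, 290 mm above the table over the hatch. A vertical gripper does not fit under it to the keeper: lean the gripper back towards the robot side, about square to the slope.
- hatch (a joint): Hatch angle, rad: 0 shut on the slope, 0.28 to 0.55 at the start, at most 0.8. Aluminium plate 168 mm (up the slope) x 210 x 4 mm, hinged along its upper edge, 190 mm up the slope from the pivot; its lower edge lifts. Shut, its outer face is 20 mm below latch_pivot's z = 0. Stiff hinge: it stays where left; a push of 2 to 12 N square on the plate shuts it.
- hatch_push (a point): A clear place to push, on the hatch's outer face, 110 mm from the hinge line and 60 mm to the +y side of the centre line. z is square out of the plate, x runs up it.
- keeper_seat (a point): On the hatch (x up the plate, z out of it): where the crossbar's centre seats, in the root of the keeper, a steel tooth 20 mm wide, 25 mm above the hatch, leaning 22 deg up-slope. On its up-slope side a flat step, 10 mm above the hatch, reaches 15 mm up-slope from here. The bar must come down 6 to 20 mm up-slope of here. Hatch shut: x = 45, z = -7 mm in latch_pivot.
- lever (a joint): Lever angle, rad: 0 fully open (handle leans over the keeper), 2.356 closed (handle flat, pointing down the slope). 0 to 0.45 at the start; slight friction holds it. Handle: steel strip 24 mm wide, 3 mm thick, 14 to 68 mm from the pivot, at 60 deg + lever angle. With the loop hooked it takes 3 to 8 N near the end, passes centre at about 1.7 rad, then snaps flat.
- lever_end (a point): On the lever handle, mid-thickness, 60 mm from the pivot.
- bail (a joint): Angle of the wire loop on the lever, rad: 0 flopped back towards the robot, on its stop, as at the start; grows as it swings up and over to the keeper. Its hinge pin is on the lever, 22 mm from the pivot at 75 deg + lever; from this pin the loop points at 125 deg + lever - bail. Swings freely. About 2.6 when hooked with the lever at 0.
- bail_bar (a point): Centre of the loop's crossbar, 6 mm thick, 34 mm long, parallel to the pivot, 61 mm from the loop's hinge pin; side wires 17 mm either side of the centre line. The loop is sprung: it stretches up to 12 mm, 7 N per mm. It reaches over the keeper only with the lever at 0 to 0.25; pulling the loop towards the keeper draws the lever open.
- bail_tab (a point): Centre of the finger tab at the loop's end: 30 mm long, 16 mm wide (along the pivot's direction), 5 mm thick. It is 20 mm beyond the crossbar, in the loop's direction + 30 deg (bent outwards). Pinch it across its 16 mm width. Hooked with the lever open it lies about 13 mm above the hatch.
- screwdriver: Loose bystander, to be left alone: screwdriver lying beside the unit; origin under its centre.
- wrench: Loose bystander, to be left alone: wrench lying beside the unit; origin under its centre.
- fan: Loose bystander, to be left alone: black 80 mm square fan, 25 mm thick; origin under its centre.
- heatsink: Loose bystander, to be left alone: aluminium heatsink 60 x 70 x 32 mm; origin under its centre.
- screwjar: Loose bystander, to be left alone: small clear jar, 48 mm across, 60 mm tall; origin under its centre.
- tape: Loose bystander, to be left alone: grey roll of tape, 90 mm across, 24 mm tall; origin under its centre.

How it is judged:
On the way, in this order (a step that is already met when the one before it is completed fails the run):
1. the hatch is shut (within 2 deg) (value of joint hatch below 0.035 rad), for 0.2 s.
2. with the hatch shut and the lever still open, the loop's crossbar is down behind the keeper tooth (value of joint hatch below 0.035 rad and value of joint lever below 1.2 rad and x of bail_bar in the frame of keeper_seat between -0.005 and 0.024 m and z of bail_bar in the frame of keeper_seat between -0.012 and 0.006 m), for 0.2 s.
At the end, for the whole second after the job is handed in: The hatch is shut (under 2 deg), the loop's crossbar is seated in the keeper (within 6 mm of its seat), and the lever lies flat past centre (within 6 deg of its stop) and stays there by itself (value of joint hatch below 0.035 rad and distance between bail_bar and keeper_seat below 0.006 m and value of joint lever above 2.25 rad and velocity of joint lever below 0.1 rad/s); the robot touches nothing.
It fails at once if a loose bystander is moved more than 40 mm (distance of any of screwdriver, wrench, fan, heatsink, screwjar, tape from where it was at the start of the episode above 0.04 m).
It also fails if it takes over 58 s, if anything falls off the work surface, if the arm or the gripper's body presses on something with over 40 N, if the wrist force passes 120 N, or if a joint passes its speed limit or range.

### The arm

A 7-joint arm with a two-finger parallel gripper is mounted at the origin on the work surface. World frame = base frame: x ahead of the robot, y to its left, z up, the work surface at z = 0. Lengths are in m, angles in rad, forces in N, time in s.
With the tool pointing down it reaches from about 0.425 to 0.875 m from the base axis. Payload 4.7 kg.
Tool frame: the origin (TCP) lies where the fingers leave the gripper's body, on its centre line; the fingertips stand 70 mm ahead of it and the grasp point (between the pads) lies 51 mm ahead of it; z points along the fingers, y is the line along which they close (so a half turn about z gives the same grasp; the last joint's range is limited). The gripper opens to 87 mm and grips with 3 to 60 N. Pads are 19 mm wide; open, the fingers measure 117 mm over their backs; the gripper's body (75 mm by 190 mm) begins 51 mm behind the grasp point.
Start: joints at [1.301, 0.321, -0.07, 1.45, 0.023, 1.371, -0.057], TCP at [0.182, -0.624, 0.292] pointing down, gripper open.
Joint ranges: [-2.86, 2.86], [-0.3, 2.09], [-1.38, 1.24], [0.06, 2.45], [-1.56, 4.7], [0.09, 2.05], [-2.69, 2.69]. Speed limits (rad/s): [2.57, 2.57, 3.14, 3.14, 3.14, 3.14, 3.14].

### API

Orientations are given as a rotation vector (axis times angle).
In Python, from bench import ctrl gives the robot as it stands.
- The arm moves only by the tool play_rows, never from a script. Its argument "increments" is a list that holds one entry, the list of rows, each a list of 7 numbers: the shift along the tool's x, y, z as a fraction of full scale, then the turn, a rotation vector about the tool's x, y, z as a fraction of full scale, then the gripper command: -1 is shut, 1 is fully open, values between are in proportion. A call has 1 to 8 rows; each row is the pose to reach, as a shift and turn from the pose commanded when the call began, along the tool's axes at that moment; what a row does not reach only later rows make up. Full scale, the value 1, is 0.1 m for a shift and 90 degrees for a turn. A row lasts 1/10 s, in which the tool goes at most 50 mm and 8.59 degrees, less where a joint would pass 70% of its speed; a pose out of reach is approached as far as the arm can. A call with a number of a shift or a turn outside -1 to 1 is refused whole. A call with a gripper value outside its range is refused whole. The fingers move at their own pace and stop on an object; "squeeze" is the grip in N (left out, the last holds). Time passes only in rows, so rows that repeat a pose let the fingers close. It gives the time, the measured TCP pose, the force, the opening and the grip force at its end, in the units of the state.
- ctrl.get_state(): the state, without advancing time (a new reading comes with each control period).
- ctrl.get_image(name): name is "side" or "top"; returns the picture (480x640x3 uint8, red, green, blue); there is no depth.
- ctrl.get_calibration(name): a dict with "vertical_fov" (degrees; the focal length in pixels is half the picture's height over the tangent of half this angle, whatever the lens; pixels are square), "cx", "cy" (the principal point, pixels), "dist_coeffs" ([k1, k2, p1, p2, k3] as OpenCV has them; the pictures are not rectified), "R" (3x3) and "t" (3): a world point X has camera coordinates R X + t. Camera axes: x right, y down, z forward; pixel columns grow to the right and rows downward; lengths in m; the calibration is good to about 2 mm. A picture is of the moment at which its call begins. get_calibration takes no time and is no camera call.
- ctrl.close_job(): hands the job in; it is judged then, once.
The state is a dict: "time": time; "joint_positions": joint angles; "qd": joint speeds; "joint_torque": joint torques, N m; "position": TCP position; "tool_rot": TCP orientation; "ft_force": force on the tool from outside, world axes, zero at the start; "torque": the same for the moment, N m; "grip_width": opening from 0.0 (shut) to 1.0 (fully open); "grip_force": force on a finger pad.
Only numpy, scipy, OpenCV 4.12 (cv2) and the standard library are available. Lean on these libraries where they do the work, as an engineer would, in place of code of your own. Each camera call takes 0.05 s, during which the arm holds its last target. There are 200 camera calls.

## Working session

There is one attempt and no reset: what is moved stays moved. The work goes in short steps, Python scripts to look and compute and a tool call to move; the robot and the scene stay as the last step left them, time stands still between calls to the robot, and variables do not carry over. Pictures are saved under pics/ and viewed, at most 10 in all, crops included, and the job is handed in when it is done.

Besides the shell and the picture viewer there is one more tool, called after "Request:" by a JSON object that holds its "name" and its "arguments", one argument or row to a line. play_rows: Moves the arm, as the interface text tells. Shift numbers are shares of 0.1 m and turn numbers shares of 90 degrees, none past 1 either way. Its arguments: {"type":"object","properties":{"increments":{"type":"array"},"squeeze":{"type":"number"}},"required":["increments"]}

```bash
ls; mkdir -p pics
python3 - <<'E'
from bench import ctrl
import cv2,json
s=ctrl.get_state();print(s)
for n in("side","top"):
    cv2.imwrite(f"pics/{n}0.png",ctrl.get_image(n)[...,::-1]);print(n,ctrl.get_calibration(n))
E
```

```text
pics
{'time': 0.0, 'joint_positions': array([ 1.30112856,  0.32179927, -0.07010545,  1.45164063,  0.02262432,
        1.37077699, -0.05689604]), 'qd': array([ 5.95131520e-05, -7.65051497e-05, -9.72482550e-04, -3.43846221e-04,
        3.20893340e-04,  8.89936457e-04, -3.30096428e-04]), 'joint_torque': array([ 9.90130320e-05, -4.91294324e+01, -4.03678771e-01, -3.12527704e+01,
       -6.37904811e-02,  4.37673542e-02,  1.56716665e-04]), 'position': array([ 0.18183512, -0.62362867,  0.29119421]), 'tool_rot': array([-3.10823008e+00, -4.44083511e-01,  5.82898627e-04]), 'ft_force': array([0.28894348, 0.63156444, 0.71398339]), 'torque': array([ 0.01374234, -0.01282368,  0.04407674]), 'grip_force': 0.0, 'grip_width': 0.9970672430637633}
side {'vertical_fov': 43.790064939098336, 'cx': 320.51016586212813, 'cy': 246.57092237864558, 'dist_coeffs': array([-0.06170618,  0.        ,  0.        ,  0.        ,  0.        ]), 'R': array([[-0.83298418, -0.55309889,  0.01479812],
       [-0.41757633,  0.61088648, -0.67264234],
       [ 0.36299776, -0.56647977, -0.73981978]]), 't': array([0.47116679, 0.31373194, 1.35328983])}
top {'vertical_fov': 53.94707277757475, 'cx': 311.9440787322727, 'cy': 237.912843815337, 'dist_coeffs': array([-0.01408165,  0.        ,  0.        ,  0.        ,  0.        ]), 'R': array([[ 0.00441864, -0.99998042,  0.00443052],
       [-0.99414859, -0.00487098, -0.1079113 ],
       [ 0.10793077, -0.00392777, -0.99415065]]), 't': array([0.02461074, 0.55919031, 1.15416056])}
```

View pics/side0.png

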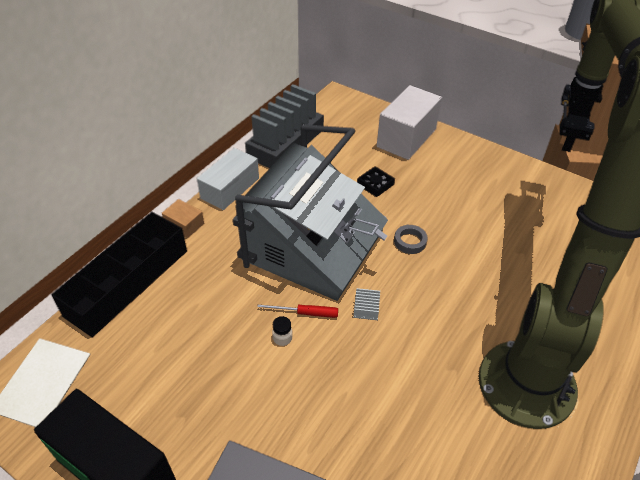

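View pics/top0.png

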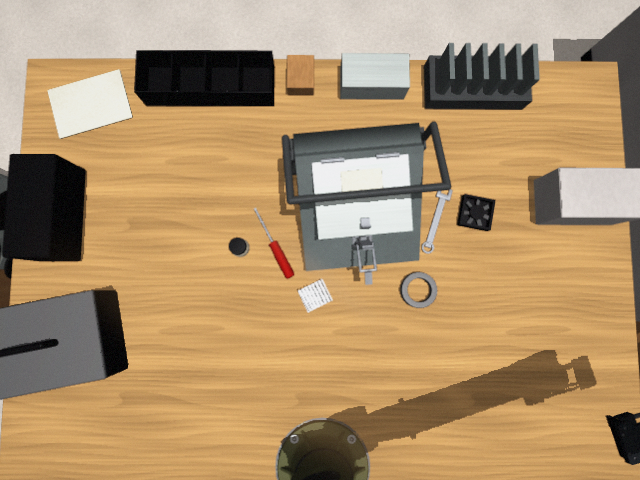

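The side picture shows the unit around (310,220), with the hatch ajar and the loop flopped near (370,230). The top picture has the latch at (365,255) and the guard bar from (290,200) to (447,187). I'll crop both for pixel work.

Run:
```python
import cv2
a=cv2.imread("pics/side0.png")[120:308,230:430];b=cv2.imread("pics/top0.png")[110:290,270:460]
a=cv2.resize(a,None,fx=4,fy=3.19,interpolation=cv2.INTER_CUBIC) if 0 else cv2.resize(a,None,fx=3,fy=3,interpolation=cv2.INTER_CUBIC)
b=cv2.resize(b,None,fx=3,fy=3,interpolation=cv2.INTER_CUBIC)
cv2.imwrite("pics/sc.png",a);cv2.imwrite("pics/tc.png",b)
```

```text
(no output)
```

View pics/sc.png

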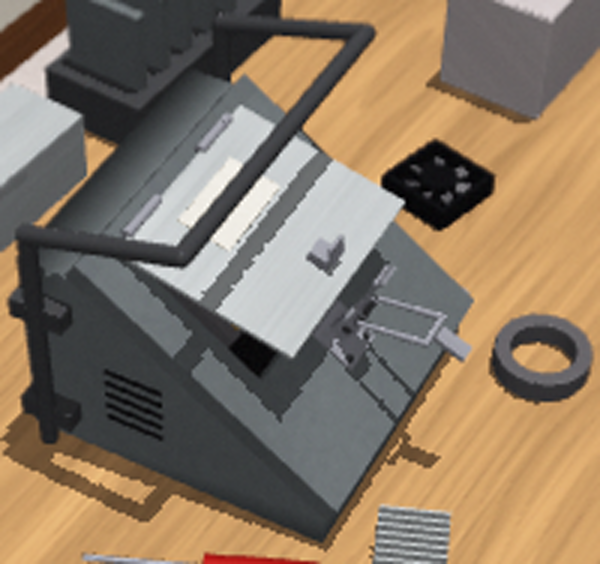

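View pics/tc.png

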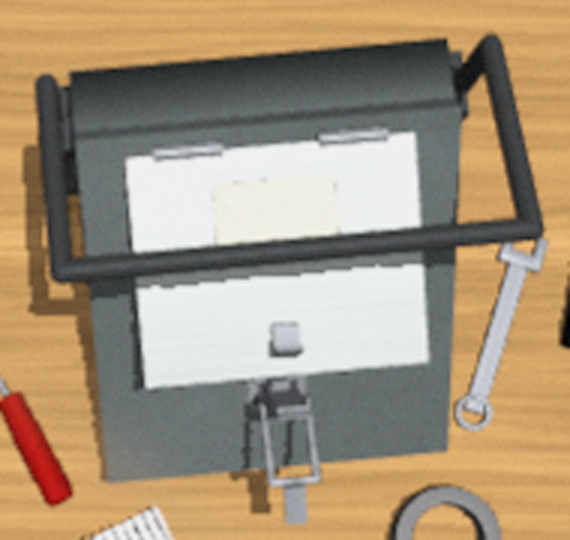

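```bash
cat > m.py <<'E'
import numpy as np, cv2
from bench import ctrl
S=np.radians(35)
C={n:ctrl.get_calibration(n) for n in("side","top")}
def proj(n,P):
    c=C[n];f=240/np.tan(np.radians(c["vertical_fov"])/2)
    K=np.array([[f,0,c["cx"]],[0,f,c["cy"]],[0,0,1]])
    return cv2.projectPoints(np.array(P,float).reshape(-1,1,3),cv2.Rodrigues(c["R"])[0],c["t"],K,c["dist_coeffs"])[0].reshape(-1,2)
# p: x,y,yaw,hatch,lever ; foot height h fixed
H=.07*np.tan(S)
def unit(p,P):
    P=np.atleast_2d(P);c,s=np.cos(p[2]),np.sin(p[2])
    return P@np.array([[c,-s,0],[s,c,0],[0,0,1]]).T+[p[0],p[1],0]
U=np.array([[np.cos(S),0,-np.sin(S)],[0,1,0],[np.sin(S),0,np.cos(S)]]) # slope->unit
O=np.array([0,0,H])+.024*U[:,2]
def slope(p,P): return unit(p,np.atleast_2d(P)@U.T+O)
def hatch(p,d,y,z=.002):
    a=p[3];return [.19-d*np.cos(a)+z*np.sin(a)*1, y, -.022+d*np.sin(a)+z*np.cos(a)]
def pin(l): a=np.radians(75)+l;return .022*np.array([np.cos(a),0,np.sin(a)])
def bail(l,b,r,t=0,y=0):
    a=np.radians(125)+l-b;q=pin(l)+r*np.array([np.cos(a),0,np.sin(a)])
    a+=np.radians(30);q=q+t*np.array([np.cos(a),0,np.sin(a)]);q[1]=y;return q
E
cat > fit.py <<'E'
from m import *
from scipy.optimize import least_squares
ob=[]
def o(n,x,y,fn,w=1):
    off=np.array([230,120]) if n=="side" else np.array([270,110])
    ob.append((n,np.array([x,y])/3+off,fn,w))
h=lambda d,y:(lambda p:slope(p,hatch(p,d,y)))
for x,y,d,yy in[(128,157,0,.105),(415,132,0,-.105),(145,388,.168,.105),(430,362,.168,-.105)]:o("top",x,y,h(d,yy))
for x,y,d,yy in[(240,105,0,-.105),(405,202,.168,-.105),(290,357,.168,.105)]:o("side",x,y,h(d,yy))
u=lambda *P:(lambda p:unit(p,P))
o("top",107,480,u(-.07,.14,0));o("top",448,450,u(-.07,-.14,0))
o("side",330,543,u(-.07,.14,0));o("side",473,300,u(-.07,-.14,0))
b=lambda r,t,y:(lambda p:slope(p,bail(p[4],0,r,t,y)))
o("top",272,485,b(.061,0,.017));o("top",320,480,b(.061,0,-.017));o("top",295,521,b(.061,.035,0))
o("side",434,342,b(.061,0,.017));o("side",445,317,b(.061,0,-.017));o("side",459,350,b(.061,.035,0))
f=lambda p:np.concatenate([(proj(n,fn(p))[0]-uv) for n,uv,fn,w in ob])
r=least_squares(f,[.5,0,0,.4,.2],loss="soft_l1")
print(r.x.round(4));print(f(r.x).reshape(-1,2).round(1).tolist())
np.save("p.npy",r.x);p=r.x
print("pivot",slope(p,[0,0,0]).round(4),"push",slope(p,hatch(p,.11,.06)).round(4))
E
python3 fit.py
```

```text
[ 0.5641 -0.0973  0.0918  0.6175  0.0258]
[[2.4, 4.0], [-1.4, 4.6], [3.3, 0.3], [1.9, 0.8], [-0.2, 12.2], [1.4, 0.1], [2.0, 0.1], [2.8, -0.7], [-2.3, -0.2], [0.4, -1.2], [-1.9, 10.0], [0.6, -4.8], [-0.9, -4.4], [1.2, -2.6], [-6.8, 6.8], [-4.8, 6.5], [-0.2, 6.5]]
pivot [[ 0.5503 -0.0985  0.0687]] push [[ 0.6029 -0.0334  0.1624]]
```

```bash
sed -i 's/^O=.*/def Of(p): return np.array([0,0,p[5]])+.024*U[:,2]/; s/@U.T+O)/@U.T+Of(p))/' m.py
sed -i 's/\[.5,0,0,.4,.2\]/[.5,0,0,.4,.2,.06]/; s/^o("top",107.*/l=lambda y:(lambda p:unit(p,[-.07,y,p[5]-.07*np.tan(S)]))\no("top",107,480,l(.14));o("top",448,450,l(-.14))/; s/o("side",473,300,.*/o("side",473,300,l(-.14))/' fit.py; python3 fit.py
```

```text
[ 0.5601 -0.0914  0.0927  0.3543  0.2253  0.0979]
[[-0.1, 0.2], [0.5, 0.3], [0.6, -0.4], [-0.4, 0.0], [-0.0, -0.3], [-0.1, -0.2], [0.3, 0.0], [0.4, 0.1], [-0.1, 0.1], [0.6, 1.0], [-0.0, -0.6], [0.0, -0.8], [-1.0, -0.5], [0.5, 0.9], [-3.2, 0.1], [-1.1, -0.2], [2.8, 1.5]]
pivot [[ 0.5464 -0.0927  0.1176]] push [[ 0.602  -0.0273  0.1826]]
```

```bash
cat >> m.py <<'E'
from scipy.spatial.transform import Rotation as Ro
p=np.load("p.npy") if __import__("os").path.exists("p.npy") else None
def Rw(p): return Ro.from_euler("z",p[2]).as_matrix()@U
def tool(tilt=0,flip=1):
    """tool square to slope; tilt>0 leans tool top back further towards the robot (deg)"""
    B=np.array([[flip,0,0],[0,-flip,0],[0,0,-1.]])
    return Rw(p)@Ro.from_euler("y",-tilt,degrees=True).as_matrix()@B
def tcp(tip,R,reach=.07): return slope(p,tip)[0]-reach*R[:,2]
def rows(pos,R,targets):
    """shift/turn fractions from (pos,R)"""
    for P,Q in targets:
        print((R.T@(P-pos)/.1).round(3).tolist(),(Ro.from_matrix(R.T@Q).as_rotvec()/(np.pi/2)).round(3).tolist())
def cur():
    s=ctrl.get_state();return s["position"],Ro.from_rotvec(s["tool_rot"]).as_matrix(),s
E
python3 - <<'E'
from m import *
from scipy.optimize import least_squares
for n,uv,y in[("top",(62/3+270,270/3+110),.155),("top",(530/3+270,232/3+110),-.155),("side",(185/3+230,255/3+120),.155),("side",(367/3+230,32/3+120),-.155)]:
    r=least_squares(lambda q:(proj(n,unit(p,[q[0],y,.29]))[0]-uv),[.1]);print("bar",r.x,r.fun)
    xz=np.array([r.x[0],0,.29])-Of(p);print("slope",(U.T@xz).round(3))
pos,R,s=cur()
print(R.round(3).tolist())
T=tool();print(T.round(3).tolist(), tool(0,-1).round(3).tolist())
for d in(.06,.0):print(tcp([.083,.06,-.02+d],T))
rows(pos,R,[(np.array([.36,-.25,.47]),T),(np.array([.36,-.25,.47]),tool(0,-1))])
E
```

```text
bar [0.0606042] [ 1.05818078 -0.08995527]
slope [0.16  0.    0.099]
bar [0.05915645] [ 0.74045334 -0.09043126]
slope [0.159 0.    0.099]
bar [0.05677533] [-0.1092689   0.28026651]
slope [0.157 0.    0.101]
bar [0.05959132] [-0.00621856  0.01866589]
slope [0.159 0.    0.099]
[[0.96, 0.28, -0.001], [0.28, -0.96, 0.002], [-0.0, -0.002, -1.0]]
[[0.816, 0.093, 0.571], [0.076, -0.996, 0.053], [0.574, 0.0, -0.819]] [[-0.816, -0.093, 0.571], [-0.076, 0.996, 0.053], [-0.574, 0.0, -0.819]]
[ 0.54576165 -0.03252223  0.25530551]
[ 0.58002859 -0.02933777  0.20615638]
[2.756, -3.091, -1.782] [-0.038, 0.388, 0.118]
[2.756, -3.091, -1.782] [-0.567, -0.056, -1.796]
```

Request:
{"name": "play_rows", "arguments": {
  "increments": [
    [[0.3,-0.3,-0.5,0,0.1,0.03,-1],[0.6,-0.6,-1,-0.01,0.2,0.06,-1],[0.8,-0.8,-1,-0.02,0.3,0.09,-1],[1,-1,-1,-0.04,0.39,0.12,-1],[1,-1,-1,-0.04,0.39,0.12,-1],[1,-1,-1,-0.04,0.39,0.12,-1]]
  ],
  "squeeze": 10
}}

```text
time: 0.7
position: [0.2484, -0.4993, 0.3913]
tool_rot: [-2.969, -0.128, -0.941]
ft_force: [0.1, -0.4, 0.0]
grip_width: 0.537
grip_force: 0.0
```

Run:
```python
from m import *
pos,R,s=cur();print(s["time"],pos,s["joint_positions"].round(2),s["grip_width"])
T=tool();rows(pos,R,[(np.array([.36,-.25,.47]),T),(tcp([.083,.06,.1],T),T)])
```

```text
0.7 [ 0.24842991 -0.49932547  0.39133976] [ 1.46  0.03 -0.09  1.7  -0.62  1.37 -0.  ] 0.5374072140566558
[1.538, -2.387, 0.118] [0.003, -0.002, -0.003]
[1.97, -4.395, 2.444] [0.003, -0.002, -0.003]
```

Request:
{"name": "play_rows", "arguments": {
  "increments": [
    [[0.3,-0.35,0,0,0,0,-1],[0.6,-0.7,0,0,0,0,-1],[0.8,-1,0,0,0,0,-1],[0.8,-1,0,0,0,0,-1]]
  ]
}}

```text
time: 1.1
position: [0.3098, -0.3909, 0.4411]
tool_rot: [-2.97, -0.147, -0.944]
ft_force: [-0.2, -0.7, 0.5]
grip_width: 0.169
grip_force: 0.0
```

Request:
{"name": "play_rows", "arguments": {
  "increments": [
    [[0.3,-0.35,0,0,0,0,-1],[0.6,-0.7,0,0,0,0,-1],[0.8,-1,0,0,0,0,-1],[0.8,-1,0,0,0,0,-1]]
  ]
}}

```text
time: 1.5
position: [0.371, -0.2963, 0.4868]
tool_rot: [-2.963, -0.147, -0.934]
ft_force: [0.1, 0.7, -0.3]
grip_width: 0.006
grip_force: 0.0
```

Request:
{"name": "play_rows", "arguments": {
  "increments": [
    [[0.1,-0.35,0,0,0,0,-1],[0.2,-0.7,0,0,0,0,-1],[0.3,-1,0,0,0,0,-1],[0.3,-1,0,0,0,0,-1]]
  ]
}}

```text
time: 1.9
position: [0.415, -0.2447, 0.4509]
tool_rot: [-2.88, -0.115, -0.887]
ft_force: [0.8, 0.4, -0.4]
grip_width: 0.006
grip_force: 0.0
```

Request:
{"name": "play_rows", "arguments": {
  "increments": [
    [[0,-0.35,0.3,0,0,0,-1],[0,-0.7,0.6,0,0,0,-1],[0,-1,0.9,0,0,0,-1],[0,-1,0.9,0,0,0,-1]]
  ]
}}

```text
time: 2.3
position: [0.4738, -0.1485, 0.3635]
tool_rot: [-2.86, -0.093, -0.839]
ft_force: [-0.9, -0.1, -0.1]
grip_width: 0.009
grip_force: 0.0
```

Run:
```python
from m import *
pos,R,s=cur();print(s["time"],pos,s["joint_positions"].round(2),s["grip_width"])
T=tool();rows(pos,R,[(tcp([.083,.06,.1],T),T),(tcp([.083,.06,.03],T),T),(tcp([.083,.06,-.02],T),T)])
```

```text
2.3 [ 0.47384289 -0.1484978   0.36347236] [ 0.36 -0.3   0.11  2.03 -0.44  1.01 -0.87] 0.009150501194357185
[0.014, -0.993, 0.881] [-0.076, 0.021, -0.042]
[0.04, -0.911, 1.576] [-0.076, 0.021, -0.042]
[0.058, -0.852, 2.072] [-0.076, 0.021, -0.042]
```

Request:
{"name": "play_rows", "arguments": {
  "increments": [
    [[0,-0.35,0.3,-0.03,0.01,-0.02,-1],[0,-0.7,0.6,-0.06,0.02,-0.04,-1],[0.01,-1,0.88,-0.08,0.02,-0.04,-1],[0.01,-1,0.88,-0.08,0.02,-0.04,-1],[0.01,-1,0.88,-0.08,0.02,-0.04,-1]]
  ]
}}

```text
time: 2.8
position: [0.5192, -0.0345, 0.3046]
tool_rot: [-2.972, -0.143, -0.929]
ft_force: [-0.3, -1.2, 0.4]
grip_width: 0.004
grip_force: 0.0
```

Run:
```python
from m import *
pos,R,s=cur();print(s["time"],pos,s["joint_positions"].round(2))
T=tool();rows(pos,R,[(tcp([.083,.06,.1],T),T),(tcp([.083,.06,.03],T),T),(tcp([.083,.06,-.02],T),T)])
```

```text
2.8 [ 0.51922689 -0.03445118  0.30458981] [ 0.26 -0.3  -0.16  2.16 -0.23  0.69 -1.25]
[-0.065, 0.005, -0.043] [0.001, 0.003, 0.003]
[-0.062, 0.004, 0.657] [0.001, 0.003, 0.003]
[-0.059, 0.003, 1.157] [0.001, 0.003, 0.003]
```

Request:
{"name": "play_rows", "arguments": {
  "increments": [
    [[-0.03,0,0.3,0,0,0,-1],[-0.06,0,0.6,0,0,0,-1],[-0.06,0,0.7,0,0,0,-1],[-0.06,0,0.78,0,0,0,-1],[-0.06,0,0.85,0,0,0,-1],[-0.06,0,0.92,0,0,0,-1],[-0.06,0,1,0,0,0,-1]]
  ]
}}

```text
time: 3.5
position: [0.5717, -0.0313, 0.2204]
tool_rot: [-2.971, -0.137, -0.934]
ft_force: [-3.1, -1.2, 1.0]
grip_width: 0.006
grip_force: 1.3
```

Request:
{"name": "play_rows", "arguments": {
  "increments": [
    [[0,0,0.05,0,0,0,-1],[0,0,0.1,0,0,0,-1],[0,0,0.14,0,0,0,-1],[0,0,0.16,0,0,0,-1],[0,0,0.16,0,0,0,-1]]
  ]
}}

```text
time: 4.0
position: [0.5801, -0.03, 0.207]
tool_rot: [-2.971, -0.138, -0.931]
ft_force: [-7.1, -1.9, 5.2]
grip_width: 0.004
grip_force: 4.2
```

Run:
```python
from m import *
pos,R,s=cur();print(s["time"],s["ft_force"])
T=tool();rows(pos,R,[(tcp([.083,.06,-.02],T),T)])
cv2.imwrite("pics/s1.png",cv2.resize(ctrl.get_image("side")[130:280,230:430,::-1],None,fx=4,fy=4,interpolation=2))
```

```text
4.0 [-7.11893393 -1.94367946  5.21839489]
[-0.005, -0.007, 0.007] [0.002, 0.002, 0.0]
```

View pics/s1.png

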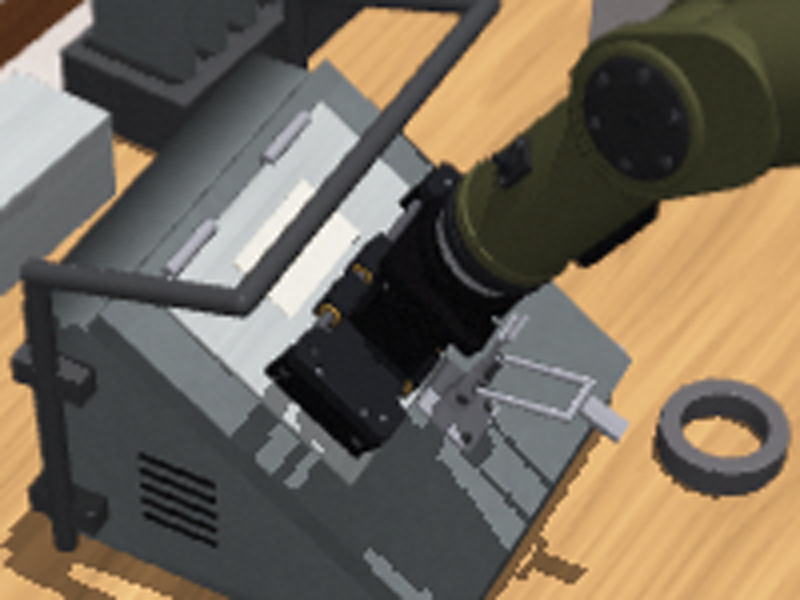

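The hatch plate is nearly flush, with the gripper over it at (380,370) and the loop still flopped at (560,380). I'll press a little more to be sure it is shut.

Request:
{"name": "play_rows", "arguments": {
  "increments": [
    [[0,0,0.03,0,0,0,-1],[0,0,0.06,0,0,0,-1],[0,0,0.06,0,0,0,-1],[0,0,0.06,0,0,0,-1]]
  ]
}}

```text
time: 4.45
position: [0.5808, -0.03, 0.2065]
tool_rot: [-2.973, -0.139, -0.927]
ft_force: [-66.5, -2.3, 59.2]
grip_width: 0.006
grip_force: 43.7
```

Run:
```python
from m import *
pos,R,s=cur();print(s["time"],s["ft_force"])
T=tool();rows(pos,R,[(tcp([.083,.06,-.02],T),T)])
```

```text
4.45 [-66.50324964  -2.33718524  59.17092367]
[-0.008, -0.007, -0.002] [0.002, 0.004, 0.001]
```

Request:
{"name": "play_rows", "arguments": {
  "increments": [
    [[0,0,-0.2,0,0,0,-1],[0,0,-0.6,0,0,0,-1],[0,0,-1,0,0,0,-1],[-0.3,0.1,-1,0,0,0,-1],[-0.6,0.3,-1,0,0,0,-1],[-0.6,0.3,-1,0,0,0,-1]]
  ]
}}

```text
time: 5.05
position: [0.486, -0.0738, 0.2424]
tool_rot: [-2.973, -0.131, -0.916]
ft_force: [-0.3, -0.9, -0.6]
grip_width: 0.006
grip_force: 0.0
```

Run:
```python
from m import *
pos,R,s=cur();print(s["time"],pos,s["joint_positions"].round(2))
T=tool(-35)
tab=bail(.225,0,.061,.022);rows(pos,R,[(tcp(tab+[0,0,z],T,.06),T) for z in(.06,.03,0)])
print(tool(-35).round(2).tolist(),tcp(tab,T,.06))
cv2.imwrite("pics/side2.png",ctrl.get_image("side")[...,::-1]);cv2.imwrite("pics/top2.png",ctrl.get_image("top")[...,::-1])
a=cv2.resize(cv2.imread("pics/side2.png")[170:270,310:410],None,fx=4,fy=4,interpolation=2)
b=cv2.resize(cv2.imread("pics/top2.png")[200:300,315:415],None,fx=4,fy=4,interpolation=2)
cv2.imwrite("pics/c2.png",np.hstack([a,b]))
```

```text
5.05 [ 0.48599883 -0.07381322  0.24236799] [ 0.38 -0.3  -0.16  2.28 -0.39  0.61 -1.01]
[-0.557, 0.247, -0.402] [-0.0, -0.381, -0.003]
[-0.553, 0.247, -0.102] [-0.0, -0.381, -0.003]
[-0.549, 0.246, 0.198] [-0.0, -0.381, -0.003]
[[1.0, 0.09, 0.0], [0.09, -1.0, 0.0], [0.0, 0.0, -1.0]] [ 0.45409069 -0.10129981  0.19505622]
```

View pics/c2.png

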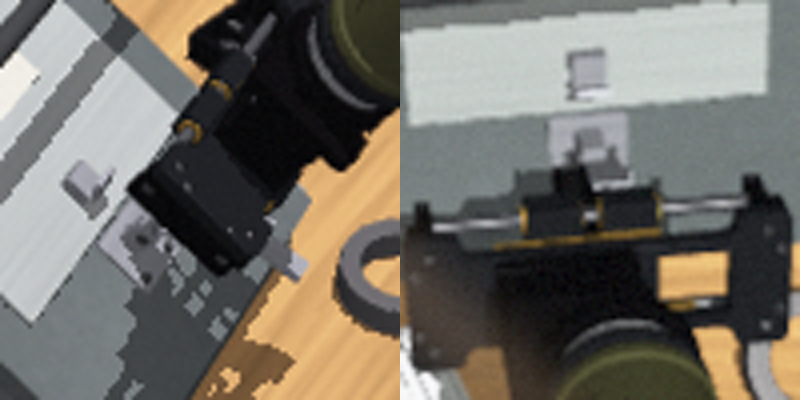

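The hatch is shut (keeper at (85,180) in the left crop). The gripper is hovering over the latch and partly hides it, so I'll back off toward the robot and up, then look again.

```bash
cat >> m.py <<'E'
def inslope(P): return U.T@(Ro.from_euler("z",-p[2]).apply(np.array(P)-[p[0],p[1],0])-Of(p))
E
python3 - <<'E'
from m import *
pos,R,s=cur();print(inslope(pos+.07*R[:,2]),inslope(pos))
for l in(.1,.225,.4):print(l,.068*np.cos(np.radians(60)+l),.068*np.sin(np.radians(60)+l))
E
```

```text
[0.02777674 0.02607387 0.06702732] [0.02827064 0.02611893 0.13702557]
0.1 0.02795097892198592 0.061989860278135
0.225 0.020004326780406576 0.0649909756047923
0.4 0.008383333750651818 0.06748125454691238
```

Request:
{"name": "play_rows", "arguments": {
  "increments": [
    [[-0.1,0,-0.2,0,-0.06,0,-1],[-0.25,0.05,-0.4,0,-0.15,0,-1],[-0.4,0.15,-0.5,0,-0.24,0,-1],[-0.55,0.25,-0.5,0,-0.32,0,0],[-0.56,0.25,-0.4,0,-0.38,0,0],[-0.56,0.25,-0.4,0,-0.38,0,0],[-0.56,0.25,-0.4,0,-0.38,0,0]]
  ]
}}

```text
time: 5.85
position: [0.4237, -0.1017, 0.2476]
tool_rot: [-3.138, -0.15, -0.014]
ft_force: [-0.3, -0.4, 0.0]
grip_width: 0.278
grip_force: 0.0
```

Run:
```python
from m import *
pos,R,s=cur();print(s["time"],pos,inslope(pos+.07*R[:,2]),s["grip_width"])
T=tool(-35)
tab=bail(.225,0,.061,.022);rows(pos,R,[(tcp(tab+[0,0,z],T,.06),T) for z in(.06,0)])
cv2.imwrite("pics/side3.png",ctrl.get_image("side")[...,::-1]);cv2.imwrite("pics/top3.png",ctrl.get_image("top")[...,::-1])
a=cv2.resize(cv2.imread("pics/side3.png")[170:270,310:410],None,fx=4,fy=4,interpolation=2)
b=cv2.resize(cv2.imread("pics/top3.png")[200:300,315:415],None,fx=4,fy=4,interpolation=2)
cv2.imwrite("pics/c3.png",np.hstack([a,b]))
```

```text
5.85 [ 0.42365355 -0.10173559  0.24763306] [-0.06588415  0.00236519  0.11943261] 0.27819086222506406
[-0.041, 0.024, 0.034] [0.0, -0.006, 0.002]
[0.299, 0.025, 0.528] [0.0, -0.006, 0.002]
```

View pics/c3.png

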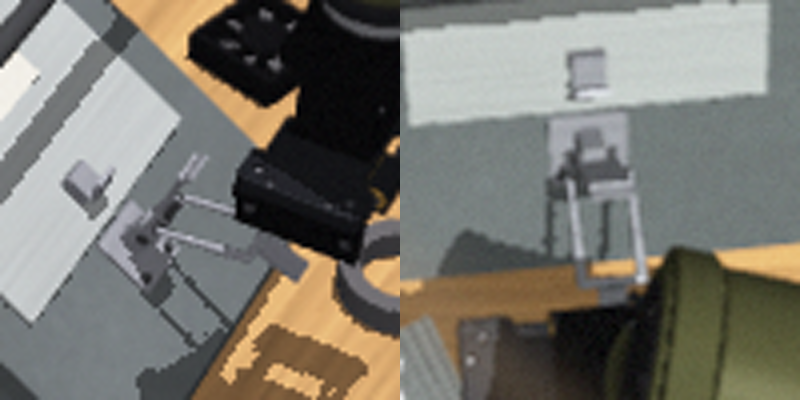

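Run:
```python
from m import *
ob=[("side",(370,234.5),.061,0,.017),("top",(360.5,271.8),.061,0,.017),("top",(375,269.5),.061,0,-.017),("side",(383.2,237.2),.061,.035,0)]
for l in np.arange(0,.46,.05):
    e=[proj(n,slope(p,bail(l,0,r,t,y)))[0]-uv for n,uv,r,t,y in ob]
    h=proj("side",slope(p,[.068*np.cos(np.pi/3+l),0,.068*np.sin(np.pi/3+l)]))[0]-[359,211]
    print(l.round(2),np.round(e,1).tolist(),h.round(1))
```

```text
0.0 [[-0.8, -5.9], [0.6, -4.7], [1.3, -3.7], [1.5, -6.3]] [-7.8 -2.6]
0.05 [[-0.2, -4.7], [0.5, -3.7], [1.2, -2.8], [1.9, -4.7]] [-6.6 -2. ]
0.1 [[0.4, -3.4], [0.4, -2.8], [1.0, -1.9], [2.2, -3.0]] [-5.4 -1.4]
0.15 [[0.9, -2.2], [0.3, -2.0], [0.9, -1.1], [2.4, -1.4]] [-4.2 -0.7]
0.2 [[1.3, -1.0], [0.2, -1.3], [0.7, -0.3], [2.6, 0.1]] [-3.  0.]
0.25 [[1.7, 0.2], [0.1, -0.7], [0.6, 0.3], [2.6, 1.7]] [-1.9  0.8]
0.3 [[2.0, 1.4], [-0.0, -0.1], [0.4, 0.9], [2.5, 3.2]] [-0.7  1.6]
0.35 [[2.2, 2.5], [-0.2, 0.3], [0.2, 1.3], [2.3, 4.6]] [0.4 2.4]
0.4 [[2.3, 3.7], [-0.3, 0.7], [0.0, 1.7], [2.1, 6.0]] [1.5 3.3]
0.45 [[2.4, 4.8], [-0.4, 1.0], [-0.2, 2.0], [1.7, 7.4]] [2.5 4.2]
```

Request:
{"name": "play_rows", "arguments": {
  "increments": [
    [[0.15,0.02,0,0,-0.006,0,0],[0.29,0.02,0.1,0,-0.006,0,0],[0.29,0.02,0.3,0,-0.006,0,0],[0.29,0.02,0.45,0,-0.006,0,0],[0.29,0.02,0.53,0,-0.006,0,0],[0.29,0.02,0.53,0,-0.006,0,0]]
  ]
}}

```text
time: 6.55
position: [0.4512, -0.102, 0.1942]
tool_rot: [3.138, 0.146, -0.005]
ft_force: [-0.5, 0.2, 0.1]
grip_width: 0.5
grip_force: 0.0
```

Request:
{"name": "play_rows", "arguments": {
  "increments": [
    [[0,0,0,0,0,0,-0.5],[0,0,0,0,0,0,-1],[0,0,0,0,0,0,-1],[0,0,0,0,0,0,-1],[0,0,0,0,0,0,-1],[0,0,0,0,0,0,-1]]
  ],
  "squeeze": 4
}}

```text
time: 7.15
position: [0.4521, -0.1011, 0.1946]
tool_rot: [-3.137, -0.148, 0.004]
ft_force: [-0.4, 3.3, 0.7]
grip_width: 0.187
grip_force: 4.0
```

```bash
cat > arc.py <<'E'
from m import *
import sys
# arc.py b-list ; lever falls lin. from .24 to .1 over b 1..2.4 ; tilt from -35 to 0
pos,R,s=cur();print(s["time"],inslope(pos+.06*R[:,2]).round(4),s["grip_width"],s["ft_force"])
for b in map(float,sys.argv[1:]):
    l=np.interp(b,[1.2,2.4],[.24,.12]);t=np.interp(b,[0,2.2],[-35,0])
    T=tool(t);q=bail(l,b,.061,.022)
    print(b,q.round(3),end=" ");rows(pos,R,[(tcp(q,T,.06),T)])
E
python3 arc.py 0 .14 .28 .42 .56 .7 .84 .98 1.1
```

```text
7.15 [-0.068   0.0005  0.0683] 0.18744243196993862 [-0.39182659  3.34971175  0.7156173 ]
0.0 [-0.067  0.     0.067] [0.017, 0.004, 0.009] [-0.001, 0.002, 0.001]
0.14 [-0.06   0.     0.075] [-0.002, 0.004, -0.103] [-0.001, 0.026, 0.001]
0.28 [-0.052  0.     0.083] [-0.005, 0.004, -0.213] [-0.001, 0.051, 0.001]
0.42 [-0.043  0.     0.09 ] [0.007, 0.004, -0.318] [-0.001, 0.076, 0.001]
0.56 [-0.033  0.     0.096] [0.034, 0.004, -0.416] [-0.001, 0.101, 0.001]
0.7 [-0.022  0.     0.099] [0.075, 0.004, -0.505] [-0.001, 0.125, 0.001]
0.84 [-0.011  0.     0.102] [0.129, 0.004, -0.584] [-0.001, 0.15, 0.001]
0.98 [-0.     0.     0.103] [0.193, 0.004, -0.65] [-0.001, 0.175, 0.001]
1.1 [0.01  0.    0.102] [0.256, 0.004, -0.696] [-0.001, 0.196, 0.001]
```

Request:
{"name": "play_rows", "arguments": {
  "increments": [
    [[-0.02,0,-0.11,0,0.025,0,-1],[-0.02,0,-0.22,0,0.05,0,-1],[-0.01,0,-0.325,0,0.075,0,-1],[0.02,0,-0.42,0,0.1,0,-1],[0.06,0,-0.51,0,0.125,0,-1],[0.12,0,-0.59,0,0.15,0,-1],[0.18,0,-0.655,0,0.175,0,-1],[0.245,0,-0.7,0,0.195,0,-1]]
  ]
}}

```text
time: 7.95
position: [0.4769, -0.0989, 0.265]
tool_rot: [-3.087, -0.145, -0.476]
ft_force: [-1.8, 4.6, -1.0]
grip_width: 0.187
grip_force: 4.0
```

```bash
python3 arc.py 1.1 1.24 1.38 1.52 1.66 1.8 1.94 2.08 2.2 2.35 2.5
```

```text
7.95 [0.0094 0.0003 0.1036] 0.18675637062540082 [-1.76534885  4.57131351 -0.9614587 ]
1.1 [0.01  0.    0.102] [0.006, 0.003, 0.012] [-0.0, -0.0, 0.001]
1.24 [0.021 0.    0.1  ] [0.099, 0.003, -0.002] [-0.0, 0.024, 0.001]
1.38 [0.033 0.    0.096] [0.203, 0.003, 0.002] [-0.001, 0.049, 0.001]
1.52 [0.044 0.    0.09 ] [0.305, 0.003, 0.026] [-0.001, 0.074, 0.001]
1.66 [0.055 0.    0.083] [0.402, 0.003, 0.07] [-0.001, 0.099, 0.001]
1.8 [0.064 0.    0.074] [0.492, 0.004, 0.132] [-0.001, 0.123, 0.001]
1.94 [0.071 0.    0.064] [0.571, 0.004, 0.211] [-0.001, 0.148, 0.001]
2.08 [0.077 0.    0.053] [0.639, 0.004, 0.305] [-0.001, 0.173, 0.001]
2.2 [0.081 0.    0.042] [0.685, 0.004, 0.396] [-0.001, 0.194, 0.001]
2.35 [0.083 0.    0.029] [0.749, 0.004, 0.514] [-0.001, 0.194, 0.001]
2.5 [0.084 0.    0.017] [0.79, 0.004, 0.632] [-0.001, 0.194, 0.001]
```

Request:
{"name": "play_rows", "arguments": {
  "increments": [
    [[0.095,0,-0.01,0,0.025,0,-1],[0.2,0,-0.01,0,0.05,0,-1],[0.3,0,0.015,0,0.075,0,-1],[0.4,0,0.06,0,0.1,0,-1],[0.49,0,0.12,0,0.125,0,-1],[0.57,0,0.2,0,0.15,0,-1],[0.64,0,0.295,0,0.175,0,-1],[0.69,0,0.39,0,0.195,0,-1]]
  ]
}}

```text
time: 8.75
position: [0.5543, -0.0913, 0.2477]
tool_rot: [-2.966, -0.141, -0.936]
ft_force: [-1.4, 5.1, -0.3]
grip_width: 0.184
grip_force: 4.0
```

```bash
python3 arc.py 2.2 2.3 2.4 2.5 2.6 2.65
python3 - <<'E'
from m import *
cv2.imwrite("pics/side4.png",ctrl.get_image("side")[...,::-1]);cv2.imwrite("pics/top4.png",ctrl.get_image("top")[...,::-1])
a=cv2.resize(cv2.imread("pics/side4.png")[150:250,300:400],None,fx=4,fy=4,interpolation=2)
b=cv2.resize(cv2.imread("pics/top4.png")[180:280,315:415],None,fx=4,fy=4,interpolation=2)
cv2.imwrite("pics/c4.png",np.hstack([a,b]))
E
```

```text
8.75 [0.0812 0.0008 0.042 ] 0.18356490016245125 [-1.39263462  5.07381405 -0.31462849]
2.2 [0.081 0.    0.042] [-0.004, 0.007, -0.004] [-0.001, -0.0, 0.001]
2.3 [0.083 0.    0.034] [0.016, 0.007, 0.083] [-0.001, -0.0, 0.001]
2.4 [0.084 0.    0.025] [0.027, 0.007, 0.172] [-0.001, -0.0, 0.001]
2.5 [0.084 0.    0.017] [0.026, 0.007, 0.253] [-0.001, -0.0, 0.001]
2.6 [0.083 0.    0.009] [0.017, 0.007, 0.333] [-0.001, -0.0, 0.001]
2.65 [0.082 0.    0.005] [0.009, 0.007, 0.372] [-0.001, -0.0, 0.001]
```

View pics/c4.png

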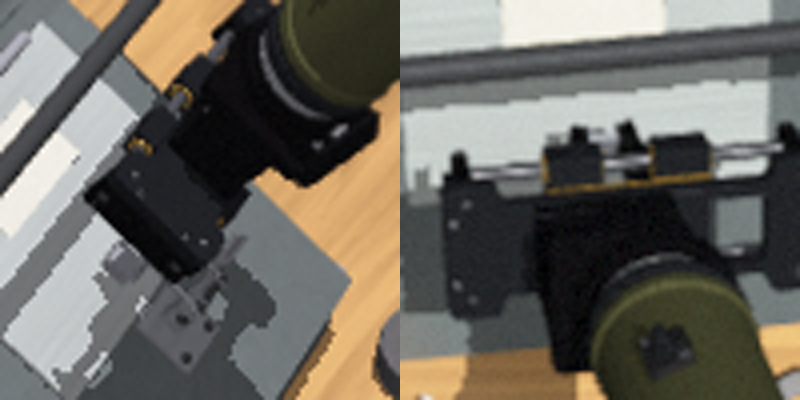

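The loop has swung past the handle, which is visible at (235,255) on the left. The bar is now above and behind the keeper, so I'll lower it.

Request:
{"name": "play_rows", "arguments": {
  "increments": [
    [[0.02,0,0.09,0,0,0,-1],[0.03,0,0.17,0,0,0,-1],[0.03,0,0.25,0,0,0,-1],[0.02,0,0.33,0,0,0,-1],[0.01,0,0.39,0,0,0,-1],[0,0,0.43,0,0,0,-1],[0,0,0.45,0,0,0,-1],[0,0,0.45,0,0,0,-1]]
  ]
}}

```text
time: 9.65
position: [0.5791, -0.0888, 0.21]
tool_rot: [-2.967, -0.142, -0.931]
ft_force: [-1.3, 6.6, -0.3]
grip_width: 0.185
grip_force: 4.0
```

```bash
python3 arc.py 2.65
```

```text
9.65 [ 0.0798  0.001  -0.0031] 0.18537777500549063 [-1.30961722  6.60059    -0.32647817]
2.65 [0.082 0.    0.005] [0.021, 0.008, -0.079] [-0.001, 0.002, 0.001]
```

Request:
{"name": "play_rows", "arguments": {
  "increments": [
    [[0,0,0,0,0,0,-0.4],[0,0,0,0,0,0,-0.3],[0,0,0,0,0,0,-0.2],[0,0,-0.2,0,0,0,-0.2],[0,0,-0.5,0,0,0,-0.2],[0,0,-0.9,0,0,0,-0.2],[0,-0.5,-1,0,0,0,-0.4],[0,-1,-1,0,0,0,-1]]
  ]
}}

```text
time: 10.45
position: [0.5184, -0.0125, 0.294]
tool_rot: [-2.972, -0.127, -0.936]
ft_force: [0.2, -0.6, -0.5]
grip_width: 0.293
grip_force: 0.0
```

Run:
```python
from m import *
pos,R,s=cur();print(s["time"],inslope(pos+.07*R[:,2]),s["grip_width"],s["joint_positions"].round(2))
cv2.imwrite("pics/side5.png",ctrl.get_image("side")[...,::-1]);cv2.imwrite("pics/top5.png",ctrl.get_image("top")[...,::-1])
a=cv2.resize(cv2.imread("pics/side5.png")[150:250,300:400],None,fx=4,fy=4,interpolation=2)
b=cv2.resize(cv2.imread("pics/top5.png")[180:280,315:415],None,fx=4,fy=4,interpolation=2)
cv2.imwrite("pics/c5.png",np.hstack([a,b]))
for l in(0,.1,.2,.3):
  for n in("side","top"):
    print(l,n,proj(n,slope(p,[.068*np.cos(np.pi/3+l),0,.068*np.sin(np.pi/3+l)])).round(1),proj(n,slope(p,[[.060,.017,-.007],[.06,-.017,-.007],[.045,.017,-.007],[.095,0,-.007]])).round(1).tolist())
```

```text
10.45 [0.08438423 0.08204451 0.08624404] 0.2930760347105344 [ 0.22 -0.3  -0.18  2.18 -0.19  0.66 -1.34]
0 side [[351.2 208.4]] [[326.3, 215.7], [332.5, 207.5], [330.5, 219.8], [319.6, 202.0]]
0 top [[367.4 239. ]] [[355.3, 215.7], [370.2, 214.4], [355.5, 221.6], [362.5, 201.1]]
0.1 side [[353.6 209.6]] [[326.3, 215.7], [332.5, 207.5], [330.5, 219.8], [319.6, 202.0]]
0.1 top [[367.7 242.1]] [[355.3, 215.7], [370.2, 214.4], [355.5, 221.6], [362.5, 201.1]]
0.2 side [[356. 211.]] [[326.3, 215.7], [332.5, 207.5], [330.5, 219.8], [319.6, 202.0]]
0.2 top [[367.9 245.1]] [[355.3, 215.7], [370.2, 214.4], [355.5, 221.6], [362.5, 201.1]]
0.3 side [[358.3 212.6]] [[326.3, 215.7], [332.5, 207.5], [330.5, 219.8], [319.6, 202.0]]
0.3 top [[368.1 248.1]] [[355.3, 215.7], [370.2, 214.4], [355.5, 221.6], [362.5, 201.1]]
```

View pics/c5.png

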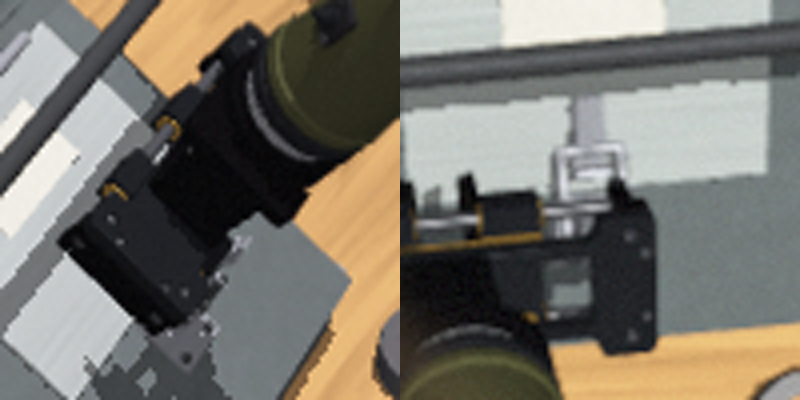

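```bash
cat > press.py <<'E'
from m import *
import sys
pos,R,s=cur();print(s["time"],inslope(pos+.07*R[:,2]).round(4),s["grip_width"],s["ft_force"].round(1))
def tgt(phi,r=.058):
    t=np.interp(phi,[100,190],[0,-15]);T=tool(t);f=np.radians(phi)
    c=r*np.array([np.cos(f),0,np.sin(f)])+.0015*np.array([np.sin(f),0,-np.cos(f)])
    q=c+.0095*np.array([np.cos(np.radians(-t)),0,-np.sin(np.radians(-t))*-1]) # tool x-dir in slope
    return q,T
for a in sys.argv[1:]:
    if "," in a: q=np.array(eval(a));T=tool()
    else: q,T=tgt(float(a))
    print(a,q.round(3),end=" ");rows(pos,R,[(tcp(q,T),T)])
E
python3 press.py .08,0,.075 .08,0,.045 .04,0,.045
python3 - <<'E'
from m import *
print((Rw(p).T@tool(-15)).round(2))
E
```

```text
10.55 [0.084  0.0931 0.0845] 0.2098506100008751 [ 0.3 -0.2 -0.4]
.08,0,.075 [0.08  0.    0.075] [-0.053, 0.927, 0.089] [-0.004, 0.002, 0.008]
.08,0,.045 [0.08  0.    0.045] [-0.052, 0.929, 0.389] [-0.004, 0.002, 0.008]
.04,0,.045 [0.04  0.    0.045] [-0.452, 0.924, 0.391] [-0.004, 0.002, 0.008]
[[ 0.97 -0.   -0.26]
 [ 0.   -1.   -0.  ]
 [-0.26  0.   -0.97]]
```

Run:
```python
s=open("press.py").read()
a=s.index("    t=np.interp");b=s.index("    return q,T")
s=s[:a]+'''    T=tool();f=np.radians(phi)
    c=r*np.array([np.cos(f),0,np.sin(f)])+.0015*np.array([np.sin(f),0,-np.cos(f)])
    q=c+[.0095,0,max(0,.019*np.tan(f-np.pi)) if phi>180 else 0]
'''+s[b:]
open("press.py","w").write(s)
```

Request:
{"name": "play_rows", "arguments": {
  "increments": [
    [[0,0.4,0,0,0,0,-1],[-0.03,0.8,0.03,0,0,0,-1],[-0.05,0.93,0.09,0,0,0,-1],[-0.05,0.93,0.25,0,0,0,-1],[-0.05,0.93,0.39,0,0,0,-1],[-0.25,0.93,0.39,0,0,0,-1],[-0.45,0.93,0.39,0,0,0,-1],[-0.45,0.93,0.39,0,0,0,-1]]
  ]
}}

```text
time: 11.35
position: [0.5099, -0.1041, 0.2312]
tool_rot: [-2.971, -0.137, -0.922]
ft_force: [0.2, 0.3, -0.3]
grip_width: 0.004
grip_force: 0.0
```

```bash
python3 press.py 75 82 90 98 106 114 122 130 138
```

```text
11.35 [ 0.0339 -0.0079  0.0446] 0.003772764961979533 [ 0.2  0.3 -0.3]
75 [0.026 0.    0.056] [-0.087, -0.08, -0.11] [-0.0, 0.006, -0.0]
82 [0.019 0.    0.057] [-0.156, -0.08, -0.125] [-0.0, 0.006, -0.0]
90 [0.011 0.    0.058] [-0.236, -0.08, -0.132] [-0.0, 0.006, -0.0]
98 [0.003 0.    0.058] [-0.317, -0.08, -0.128] [-0.0, 0.006, -0.0]
106 [-0.005  0.     0.056] [-0.397, -0.079, -0.112] [-0.0, 0.006, -0.0]
114 [-0.013  0.     0.054] [-0.473, -0.079, -0.086] [-0.0, 0.006, -0.0]
122 [-0.02  0.    0.05] [-0.545, -0.079, -0.049] [-0.0, 0.006, -0.0]
130 [-0.027  0.     0.045] [-0.612, -0.079, -0.003] [-0.0, 0.006, -0.0]
138 [-0.033  0.     0.04 ] [-0.671, -0.079, 0.053] [-0.0, 0.006, -0.0]
```

Request:
{"name": "play_rows", "arguments": {
  "increments": [
    [[-0.09,-0.08,-0.05,0,0,0,-1],[-0.16,-0.08,-0.08,0,0,0,-1],[-0.24,-0.08,-0.09,0,0,0,-1],[-0.32,-0.08,-0.09,0,0,0,-1],[-0.4,-0.08,-0.08,0,0,0,-1],[-0.47,-0.08,-0.06,0,0,0,-1],[-0.55,-0.08,-0.03,0,0,0,-1],[-0.61,-0.08,0,0,0,0,-1]]
  ]
}}

```text
time: 12.15
position: [0.4623, -0.1011, 0.2002]
tool_rot: [-2.969, -0.138, -0.934]
ft_force: [5.4, 1.1, 3.8]
grip_width: 0.006
grip_force: 2.4
```

```bash
python3 press.py 122 130 138 146 154 162 170 178 186 190 193
```

```text
12.15 [-0.022  -0.0007  0.0462] 0.00578684628899946 [5.4 1.1 3.8]
122 [-0.02  0.    0.05] [0.019, -0.006, -0.038] [0.001, 0.001, 0.0]
130 [-0.027  0.     0.045] [-0.048, -0.006, 0.008] [0.001, 0.001, 0.0]
138 [-0.033  0.     0.04 ] [-0.107, -0.006, 0.063] [0.001, 0.001, 0.0]
146 [-0.038  0.     0.034] [-0.159, -0.006, 0.125] [0.001, 0.001, 0.0]
154 [-0.042  0.     0.027] [-0.201, -0.006, 0.195] [0.001, 0.001, 0.0]
162 [-0.045  0.     0.019] [-0.233, -0.006, 0.269] [0.001, 0.001, 0.0]
170 [-0.047  0.     0.012] [-0.255, -0.007, 0.347] [0.001, 0.001, 0.0]
178 [-0.048  0.     0.004] [-0.265, -0.007, 0.427] [0.001, 0.001, 0.0]
186 [-0.048  0.    -0.003] [-0.264, -0.007, 0.488] [0.001, 0.001, 0.0]
190 [-0.048  0.    -0.005] [-0.26, -0.007, 0.515] [0.001, 0.001, 0.0]
193 [-0.047  0.    -0.007] [-0.254, -0.007, 0.534] [0.001, 0.001, 0.0]
```

Contact is about 6.7 N and the lever is following. I'll continue along the arc.

Request:
{"name": "play_rows", "arguments": {
  "increments": [
    [[-0.06,0,0.02,0,0,0,-1],[-0.11,0,0.07,0,0,0,-1],[-0.16,0,0.13,0,0,0,-1],[-0.2,0,0.2,0,0,0,-1],[-0.23,0,0.27,0,0,0,-1],[-0.25,0,0.35,0,0,0,-1],[-0.26,0,0.43,0,0,0,-1],[-0.26,0,0.49,0,0,0,-1]]
  ]
}}

```text
time: 12.95
position: [0.4673, -0.0996, 0.1423]
tool_rot: [-2.97, -0.139, -0.924]
ft_force: [-0.4, 0.1, -0.6]
grip_width: 0.007
grip_force: 0.0
```

```bash
python3 press.py 186 190 193 195
```

```text
12.95 [-0.0514  0.0005 -0.0042] 0.007248976035658506 [-0.4  0.1 -0.6]
186 [-0.048  0.    -0.003] [0.025, 0.004, -0.016] [-0.001, 0.005, 0.0]
190 [-0.048  0.    -0.005] [0.03, 0.005, 0.01] [-0.001, 0.005, 0.0]
193 [-0.047  0.    -0.007] [0.036, 0.005, 0.03] [-0.001, 0.005, 0.0]
195 [-0.047  0.    -0.008] [0.04, 0.005, 0.043] [-0.001, 0.005, 0.0]
```

Request:
{"name": "play_rows", "arguments": {
  "increments": [
    [[0.02,0,0.02,0,0,0,-1],[0.03,0,0.035,0,0,0,-1],[0.03,0,0.045,0,0,0,-1],[0.03,0,0.045,0,0,0,-1]]
  ]
}}

```text
time: 13.35
position: [0.473, -0.0996, 0.1422]
tool_rot: [-2.969, -0.139, -0.928]
ft_force: [-0.3, 0.5, 0.4]
grip_width: 0.006
grip_force: 0.0
```

Request:
{"name": "play_rows", "arguments": {
  "increments": [
    [[0,0,-0.2,0,0,0,-1],[0,0,-0.5,0,-0.06,0,-1],[0,-0.4,-0.8,0,-0.15,0,-1],[0,-0.8,-0.8,0,-0.2,0,-1],[0,-1,-0.8,0,-0.3,0,-1],[0,-1,-0.8,0,-0.3,0,-1],[0,-1,-0.8,0,-0.3,0,-1]]
  ]
}}

```text
time: 14.05
position: [0.4186, -0.0042, 0.2077]
tool_rot: [-3.125, -0.147, -0.211]
ft_force: [-0.4, -0.7, 0.2]
grip_width: 0.008
grip_force: 0.0
```

Run:
```python
from m import *
pos,R,s=cur();print(s["time"],s["ft_force"],inslope(pos+.07*R[:,2]))
cv2.imwrite("pics/side6.png",ctrl.get_image("side")[...,::-1]);cv2.imwrite("pics/top6.png",ctrl.get_image("top")[...,::-1])
a=cv2.resize(cv2.imread("pics/side6.png")[150:250,300:400],None,fx=4,fy=4,interpolation=2)
b=cv2.resize(cv2.imread("pics/top6.png")[180:280,315:415],None,fx=4,fy=4,interpolation=2)
cv2.imwrite("pics/c6.png",np.hstack([a,b]))
for n in("side","top"):
    f=np.radians(195);print(n,proj(n,slope(p,[[.068*np.cos(f),0,.068*np.sin(f)],[.045,.017,-.007],[.045,-.017,-.007]])).round(1).tolist())
```

```text
14.05 [-0.44622808 -0.69517347  0.24619973] [-0.07791512  0.09993538  0.07990859]
side [[361.8, 246.8], [330.5, 219.8], [336.7, 211.6]]
top [[363.0, 259.6], [355.5, 221.6], [370.2, 220.3]]
```

View pics/c6.png

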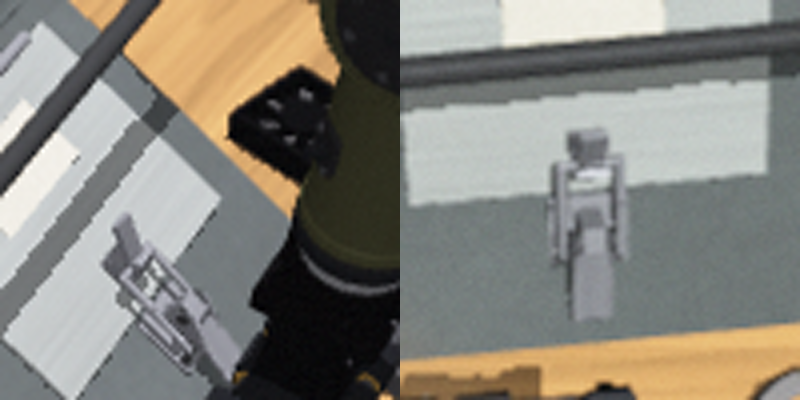

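The lever lies flat: its tip is at top pixel (362.5,260) and the prediction for fully closed was (363,259.6). The bar is at its seat around (362,220), and the robot is clear of everything.

```bash
python3 -c "
from bench import ctrl
print(ctrl.close_job())"
```

```text
the job is handed in; nothing more can be done
None
```

I handed the job in at about 14 s. The last pictures, taken before the hand-in, show the hatch shut, the loop hooked over the keeper and the lever flat and holding with the robot clear. I saw no contact with the loose things, but I didn't measure them again at the end, and the hand-in returned no verdict.

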